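# Seat a connector shell and hold the loupe over it

## Robot

A 7-joint arm with a two-finger parallel gripper is mounted at the origin on a cart in front of the work surface, level with it; the furniture and walls round the work are solid. World frame = base frame: x ahead of the robot, y to its left, z up, the work surface at z = 0. Lengths are in m, angles in rad, forces in N, time in s.
With the tool pointing down it reaches from about 0.4 to 0.85 m from the base axis. Payload 4.5 kg.
Tool frame: the origin (TCP) lies where the fingers leave the gripper's body, on its centre line; the fingertips stand 73 mm ahead of it and the grasp point (between the pads) lies 54 mm ahead of it; z points along the fingers, y is the line along which they close (so a half turn about z gives the same grasp; the last joint's range is limited). The gripper opens to 85 mm and grips with 20 to 120 N. Pads are 22 mm wide; open, the fingers measure 114 mm over their backs; the gripper's body (76 mm by 85 mm) begins 54 mm behind the grasp point. The pads swing forward as they close: fully open they stand 13 mm farther back than shut.
Start: joints at [1.313, 0.689, -0.195, 1.565, 0.157, 0.902, -0.215], TCP at [0.18, -0.599, 0.304] pointing down, gripper open.
Joint ranges: [-3.01, 3.01], [-0.46, 2.08], [-1.47, 1.51], [0.13, 2.56], [-1, 4.14], [0.04, 2.09], [-2.66, 2.66]. Speed limits (rad/s): [2.57, 2.57, 3.14, 3.14, 3.14, 3.14, 3.14].

## Interface

Orientations are given as a unit quaternion [w, x, y, z].
In Python, from station import r gives the robot as it stands. The module is installed in compiled form; this text tells all that it offers.
- The arm moves only by the tool move_arm, never from a script. Its argument "deltas" is text: rows parted by semicolons, each of 5 numbers parted by spaces: the shift along the tool's x, y, z in mm, then the turn about the tool's z in degrees, then the opening, from 0 (shut) to 1 (fully open). A call has exactly 10 rows; each row is the pose to reach, as a shift and turn from the pose commanded when the call began, along the tool's axes at that moment; what a row does not reach only later rows make up. A row lasts 1/8 s, in which the tool goes at most 62.5 mm and 10.7 degrees, less where a joint would pass 70% of its speed; a pose out of reach is approached as far as the arm can. A call with a gripper value outside its range is refused whole. The fingers move at their own pace and stop on an object; "force" is the grip in N (left out, the last holds). Time passes only in rows, so rows that repeat a pose let the fingers close, or fill a call up. It gives the time, the measured TCP pose, the force, the opening and the grip force at its end, in the units of the state.
- r.get_obs(): the state, without advancing time (a new reading comes with each control period).
- r.snapshot(name): name is "scene" or "top" or "wrist"; returns a dict with "color" (384x512x3 uint8, red, green, blue), "K" (3x3 intrinsics, pixels), "world_from_camera" (4x4, takes a point from camera to world coordinates). Camera axes: x right, y up, looking along -z (the intrinsics and any distortion apply to the point x, -y, -z); pixel columns grow to the right and rows downward; lengths in m; the calibration is good to about 2 mm. A picture is of the moment at which its call begins. There is no depth.
- r.hand_in(): hands the job in; it is judged then, once.
The state is a dict: "clock": time; "joint_positions": joint angles; "joint_velocities": joint speeds; "tau": joint torques, N m; "ee_pos": TCP position; "eef_rot": TCP orientation; "ft_force": force on the tool from outside, world axes, zero at the start; "moment": the same for the moment, N m; "opening": finger opening in m; "grip_force": force on a finger pad.
Only numpy, scipy, OpenCV 4.12 (cv2) and the standard library are available. Lean on these libraries where they do the work, as an engineer would, in place of code of your own. Each camera call takes 0.05 s, during which the arm holds its last target. There are 200 camera calls.

## Task

Set the connector shell that already stands on its flange into the round pocket of the inspection nest, flange down and fully home, and let go of it. Then pick up the eye loupe, lift it over the row of containers and stop with it upright and centred about one centimetre above the top of the shell, not touching it; finish there, still holding the loupe. Leave the containers and the spare shell (the one standing flange up) where they are.

Things in the scene. Friction and masses are not known exactly. Their poses are not given: they have to be found in the camera images.
- nest: grey square inspection block fixed to the bench, 84 x 84 x 20 mm, a steel screw in each corner and a round pocket 38 mm across and 6 mm deep in the middle of its top. Origin: centre of its underside, on the bench; z up. The row of containers stands beside it, along the line y = -125 mm in its frame.
- pocket (a point): centre of the pocket's floor, 14 mm above the bench and 6 mm below the block's top; z up
- shell: steel connector shell to be inspected: a flange 34 mm across and 5 mm thick at the bottom, above it a round barrel 22 mm across with a shallow bore in its top; 34 mm tall in all. It starts upright on the bench, flange down. Origin: centre of the flange's underside; z up along the barrel.
- shell_top (a point): centre of the shell's top rim plane, 34 mm above its underside; z up
- spare_shell: a like shell that stands the other way up on the bench: the 22 mm barrel below, 29 mm high, the 34 mm flange on top, 34 mm tall in all; leave it alone. Origin: centre of its underside; z up.
- loupe: black plastic eye loupe standing upright on the bench, narrower below and with a wider cup on top, 44 mm across and 36 mm tall, 40 to 85 g; can be gripped across its diameter as a plain 44 mm cylinder. Origin: centre of its underside; z up. It, the shell and the spare shell stand in three places in any order, on the side of the containers away from the nest.
- solvent_jar: blue solvent jar with a white top, 69 mm across, 104 mm tall, loose, one end of the row of containers. Origin: centre of its underside.
- flux_bottle: small cream bottle with a blue cap and needle, 35 mm across, 118 mm tall, loose, middle of the row. Origin: centre of its underside.
- swab_tub: white tub with a blue lid, 70 mm across, 82 mm tall, loose, other end of the row. Origin: centre of its underside.
Mind the look-alikes: they are no part of the job. Of the things shaped like the loupe, the black one is meant.

How it is judged:
On the way, in this order (a step that is already met when the one before it is completed fails the run):
1. the shell lies flange down and fully home in the pocket, let go (horizontal distance between shell and pocket below 0.004 m and z of shell in the frame of pocket between -0.003 and 0.002 m and angle between shell's own z axis and vertical below 0.08 rad and z of shell_top in the frame of pocket above 0.03 m and contact force between the fingers and shell below 0.1 N), for 0.3 s.
2. the loupe is carried over the row of containers (y of loupe in the frame of nest between -0.165 and -0.085 m and x of loupe in the frame of nest between -0.14 and 0.14 m and height (world z) of loupe above 0.085 m), for 0.04 s.
At the end, for the whole second after the job is handed in: Shell flange down in the pocket, within 4 mm of centre and 3 mm of the floor, upright, released. Loupe held by the fingers alone, underside 4 to 18 mm above the shell, within 7 mm of its axis, tilt under 0.12 rad, touching neither, still. Containers and spare shell upright, within 20 mm of start (all of step 1 and linear speed of each of shell, loupe below 0.02 m/s and z of loupe in the frame of shell_top between 0.004 and 0.018 m and horizontal distance between loupe and shell_top below 0.007 m and angle between loupe's own z axis and vertical below 0.12 rad and contact force between loupe and shell below 0.05 N and contact force between loupe and nest below 0.05 N and contact force between the fingers and loupe above 0.5 N and height (world z) of loupe above 0.05 m and distance of each of solvent_jar, flux_bottle, swab_tub, spare_shell from where it was at the start of the episode below 0.02 m and angle between each of solvent_jar, flux_bottle, swab_tub, spare_shell's own z axis and vertical below 0.15 rad); the arm keeps its last pose, push and grip.
It fails at once if a container or the spare shell is shifted by more than 20 mm or tipped (distance of any of solvent_jar, flux_bottle, swab_tub, spare_shell from where it was at the start of the episode above 0.02 m or angle between any of solvent_jar, flux_bottle, swab_tub, spare_shell's own z axis and vertical above 0.25 rad).
It fails at once if the loupe is pressed on the shell (contact force between loupe and shell above 2 N).
It also fails if it takes over 67 s, if anything falls off the work surface, if the arm or the gripper's body presses on something with over 40 N, if the wrist force passes 120 N, or if a joint passes its speed limit or range.

## Working session

There is one attempt and no reset: what is moved stays moved. The work goes in short steps, Python scripts to look and compute and a tool call to move; the robot and the scene stay as the last step left them, time stands still between calls to the robot, and variables do not carry over. Pictures are saved under pics/ and viewed, at most 10 in all, crops included, and the job is handed in when it is done.

Besides the shell and the picture viewer there is one more tool, called as name(argument=value, ...) on one line, values as JSON. move_arm: Moves the arm, as the interface text tells. Its arguments: {"type":"object","properties":{"deltas":{"type":"string"},"force":{"type":"number"}},"required":["deltas"]}

```bash
mkdir -p pics; cat > h.py <<'E'
from station import r
import numpy as np, cv2, json
def snap(cam,name):
    s=r.snapshot(cam); cv2.imwrite(f'pics/{name}.png',s['color'][:,:,::-1]); np.savez(f'pics/{name}.npz',K=s['K'],T=s['world_from_camera'],c=s['color']); return s
def load(name): return np.load(f'pics/{name}.npz')
def pix2w(s,u,v,z):
    K,T=s['K'],s['T']; d=np.linalg.inv(K)@[u,v,1]; d=T[:3,:3]@[d[0],-d[1],-d[2]]; o=T[:3,3]
    return o+d*(z-o[2])/d[2]
def w2pix(s,p):
    K,T=s['K'],s['T']; q=T[:3,:3].T@(np.array(p)-T[:3,3]); q=K@[q[0],-q[1],-q[2]]; return q[:2]/q[2]
E
python3 - <<'E'
from h import *
o=r.get_obs(); print({k:np.round(v,3) for k,v in o.items()})
for c in ['scene','top','wrist']:
    snap(c,c+'0'); s=load(c+'0'); print(c,s['K'].round(1).tolist(),s['T'].round(3).tolist())
cv2.imwrite('pics/a.png',np.hstack([cv2.resize(cv2.imread('pics/%s0.png'%c),(400,300)) for c in ('scene','wrist')]))
cv2.imwrite('pics/top0b.png',cv2.resize(cv2.imread('pics/top0.png'),(800,600),interpolation=cv2.INTER_CUBIC))
E
```

```text
{'clock': np.float64(0.0), 'joint_positions': array([ 1.313,  0.69 , -0.194,  1.566,  0.157,  0.902, -0.215]), 'joint_velocities': array([0.   , 0.001, 0.001, 0.001, 0.002, 0.001, 0.   ]), 'tau': array([-1.0000e-03, -5.3961e+01, -1.2670e+00, -1.5854e+01,  9.0000e-03,
        9.0000e-03,  0.0000e+00]), 'ee_pos': array([ 0.18 , -0.598,  0.303]), 'eef_rot': array([-0.001,  0.989,  0.145, -0.   ]), 'ft_force': array([-0.229,  0.284,  0.152]), 'moment': array([-0.03 , -0.064,  0.053]), 'grip_force': np.float64(0.0), 'opening': np.float64(0.085)}
scene [[455.5, 0.0, 258.2], [0.0, 455.5, 184.7], [0.0, 0.0, 1.0]] [[0.855, 0.328, -0.402, 0.208], [-0.519, 0.505, -0.69, -0.549], [-0.023, 0.798, 0.602, 0.571], [0.0, 0.0, 0.0, 1.0]]
top [[406.4, 0.0, 260.5], [0.0, 406.4, 181.0], [0.0, 0.0, 1.0]] [[0.029, 0.995, -0.091, 0.466], [-1.0, 0.028, -0.014, 0.027], [-0.011, 0.091, 0.996, 0.936], [0.0, 0.0, 0.0, 1.0]]
wrist [[341.5, 0.0, 250.9], [0.0, 341.5, 193.5], [0.0, 0.0, 1.0]] [[0.289, 0.91, 0.296, 0.256], [-0.957, 0.275, 0.088, -0.574], [-0.001, -0.309, 0.951, 0.373], [0.0, 0.0, 0.0, 1.0]]
```

View pics/top0b.png

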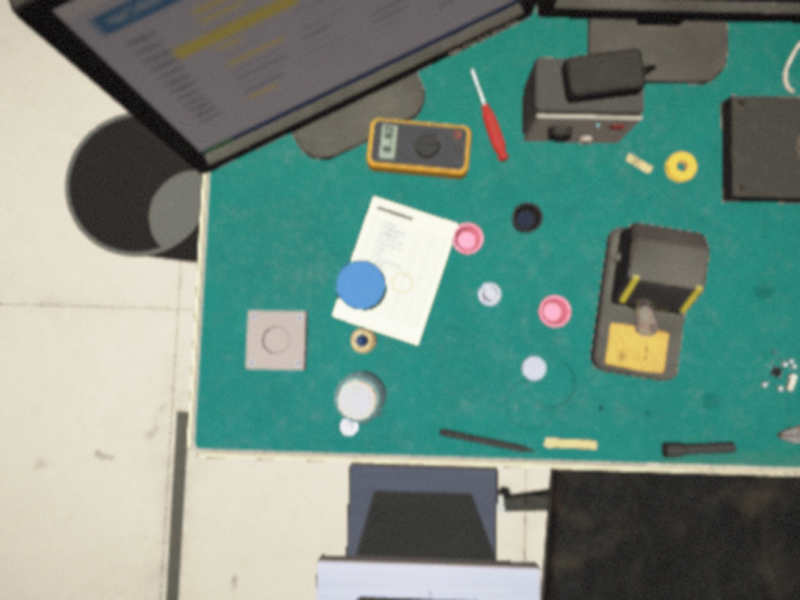

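View pics/a.png

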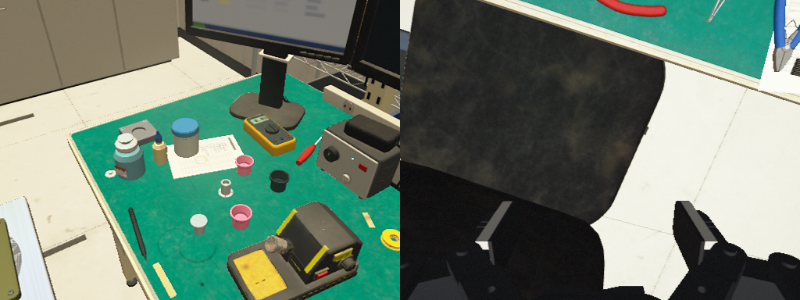

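The top view (800x600) shows the nest at (275,340), with the tub (361,285), flux bottle (362,341) and jar (360,398) in the row. The flange-down shell is at (489,293), the spare at (534,368) and the black loupe at (526,217). The pink cups at (468,238) and (555,311) are decoys.

```bash
python3 - <<'E'
from h import *
s=load('top0')
for n,U,V,z in [('nest',275.5,340,.02),('nTL',247,311,.02),('nTR',305,311,.02),('nBL',247,370,.02),('nBR',305,369,.02),('tub',361,285,.082),('flux',362,341,.1),('jar',358,398,.104),('shell',489,293,.034),('spare',534,368,.034),('loupe',527,217,.036),('pink1',468,238,.036),('pink2',555,311,.036),('station corner',605,228,.0),('white cap',349,427,0)]:
    print(n,pix2w(s,(U+.5)/1.5625-.5,(V+.5)/1.5625-.5,z).round(4))
c=s['c']
# crops
a=cv2.resize(c[120:290,140:260],(600,600*170//120)[:2] if 0 else (400,566),interpolation=cv2.INTER_CUBIC)
b=cv2.resize(c[120:290,270:390],(400,566),interpolation=cv2.INTER_CUBIC)
cv2.imwrite('pics/b.png',np.hstack([a,b])[:,:,::-1])
E
```

```text
nest [0.4614 0.2277 0.02  ]
nTL [0.502 0.271 0.02 ]
nTR [0.5044 0.187  0.02  ]
nBL [0.4174 0.2666 0.02  ]
nBR [0.4213 0.1833 0.02  ]
tub [0.539  0.1019 0.082 ]
flux [0.4638 0.0964 0.1   ]
jar [0.3902 0.0987 0.104 ]
shell [ 0.5368 -0.0764  0.034 ]
spare [ 0.4329 -0.1414  0.034 ]
loupe [ 0.6474 -0.1286  0.036 ]
pink1 [ 0.6147 -0.0448  0.036 ]
pink2 [ 0.5138 -0.1697  0.036 ]
station corner [ 0.6412 -0.2507  0.    ]
white cap [0.3388 0.1191 0.    ]
```

View pics/b.png

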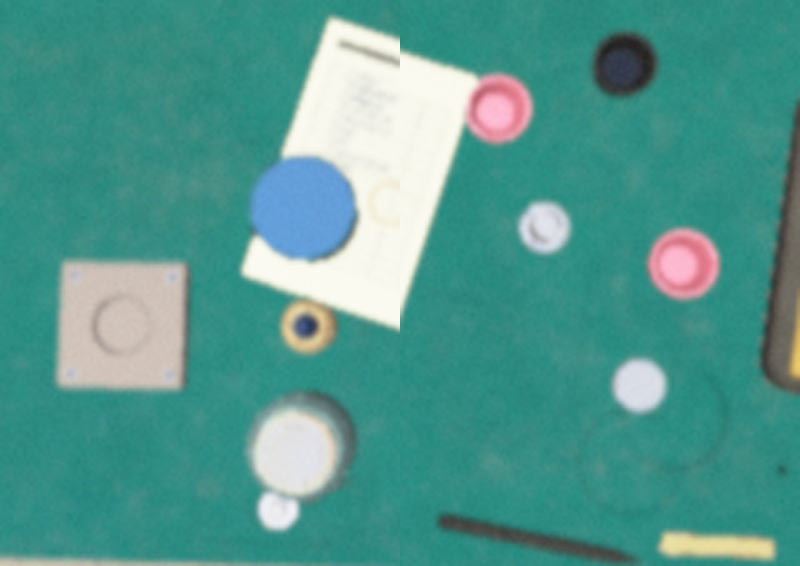

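move_arm(deltas="20 -16 0 0 1;60 -48 0 0 1;106 -86 0 0 1;152 -123 0 0 1;198 -160 0 0 1;244 -197 0 0 1;290 -234 0 0 1;336 -272 0 0 1;376 -304 0 0 1;400 -323 0 0 1", force=40)

```text
clock: 1.4
ee_pos: [0.4715, -0.1711, 0.3038]
eef_rot: [-0.0, 0.989, 0.147, 0.0]
ft_force: [-0.1, 0.1, 0.7]
opening: 0.0853
grip_force: 0.0
```

```bash
cat >> h.py <<'E'
from scipy.spatial.transform import Rotation as R
def go(x,y,z):
    o=r.get_obs(); q=o['eef_rot']; M=R.from_quat([q[1],q[2],q[3],q[0]]).as_matrix()
    d=M.T@(np.array([x,y,z])-o['ee_pos'])*1000
    print('tcp',o['ee_pos'].round(4),'t',round(float(o['clock']),2),'yaw_y',np.degrees(np.arctan2(M[1,1],M[0,1])).round(1),'z',M[:,2].round(3),'delta',d.round(1)); return d
E
python3 - <<'E'
from h import *
go(.537,-.076,.25)
E
```

```text
tcp [ 0.4715 -0.1711  0.3038] t 1.4 yaw_y -73.1 z [ 0.001  0.001 -1.   ] delta [ 90.4 -71.9  54. ]
```

move_arm(deltas="15 -12 8 0 1;30 -24 18 0 1;45 -36 27 0 1;60 -48 36 0 1;75 -60 45 0 1;85 -68 52 0 1;90 -72 54 0 1;90 -72 54 0 1;90 -72 54 0 1;90 -72 54 0 1")

```text
clock: 2.65
ee_pos: [0.5353, -0.08, 0.2502]
eef_rot: [0.0, 0.989, 0.145, 0.0]
ft_force: [-0.0, -0.1, 0.4]
opening: 0.085
grip_force: 0.0
```

```bash
python3 - <<'E'
from h import *
go(.537,-.076,.25)
snap('wrist','w1')
s=load('w1'); print(w2pix(s,[.537,-.076,.034]),w2pix(s,[.537,-.076,.005]))
cv2.imwrite('pics/w1b.png',cv2.resize(s['c'],(800,600),interpolation=cv2.INTER_CUBIC)[:,:,::-1])
E
```

```text
tcp [ 0.5353 -0.08    0.2502] t 2.65 yaw_y -73.3 z [ 0.    -0.001 -1.   ] delta [ 2.8 -3.4  0.2]
[247.69433792 176.36517179] [247.94492517 168.3940863 ]
```

View pics/w1b.png

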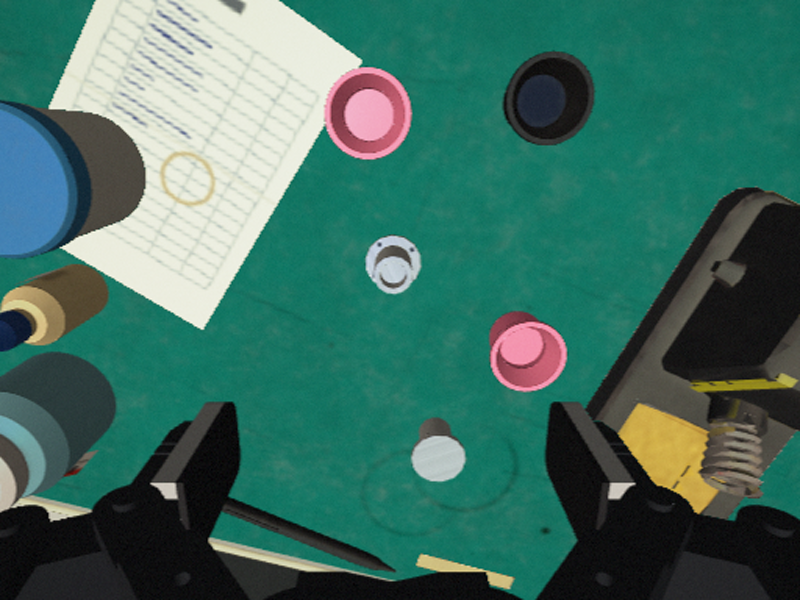

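The wrist view shows the shell's flange centred at (393,265) with its barrel top at (393,273). The black loupe's rim centre is at (549,98), and the row is at the left edge.

```bash
python3 - <<'E'
from h import *
s=load('w1')
for n,U,V,z in [('top',393,272.5,.034),('flange',393,264.5,.005),('loupe',549,98,.036)]:
    print(n,pix2w(s,(U+.5)/1.5625-.5,(V+.5)/1.5625-.5,z).round(4))
p=pix2w(s,(393.5)/1.5625-.5,(273)/1.5625-.5,.034)
go(p[0],p[1],.082)
E
```

```text
top [ 0.5397 -0.0785  0.034 ]
flange [ 0.5373 -0.0793  0.005 ]
loupe [ 0.6486 -0.1269  0.036 ]
tcp [ 0.5353 -0.0799  0.2501] t 2.7 yaw_y -73.3 z [ 0. -0. -1.] delta [  4.6  -0.2 168.2]
```

move_arm(deltas="1 0 15 0 1;2 0 40 0 1;4 0 65 0 1;4 0 90 0 1;4 0 110 0 1;4 0 130 0 1;4 0 145 0 1;4 0 155 0 1;4 0 163 0 1;4 0 167 0 1")

```text
clock: 3.95
ee_pos: [0.5394, -0.0782, 0.0826]
eef_rot: [0.0, 0.989, 0.145, 0.0]
ft_force: [-0.1, 0.6, -0.2]
opening: 0.0854
grip_force: 0.0
```

move_arm(deltas="0 0 0 0 1;0 0 0 0 0;0 0 0 0 0;0 0 0 0 0;0 0 0 0 0;0 0 0 0 0;0 0 0 0 0;0 0 0 0 0;0 0 0 0 0;0 0 0 0 0")

```text
clock: 5.2
ee_pos: [0.5394, -0.0782, 0.0832]
eef_rot: [0.0, 0.989, 0.145, 0.0]
ft_force: [-1.3, -0.5, 5.6]
opening: 0.0207
grip_force: 39.1
```

move_arm(deltas="0 0 -5 0 0;0 0 -20 0 0;0 0 -45 0 0;0 0 -75 0 0;0 0 -105 0 0;0 0 -130 0 0;0 0 -148 0 0;0 0 -155 0 0;0 0 -155 0 0;0 0 -155 0 0")

```text
clock: 6.45
ee_pos: [0.5388, -0.0782, 0.2372]
eef_rot: [-0.0, 0.989, 0.145, -0.001]
ft_force: [-0.0, 0.3, -2.0]
opening: 0.0205
grip_force: 39.1
```

move_arm(deltas="1 -15 0 0 0;3 -50 0 0 0;5 -90 0 0 0;7 -130 0 0 0;9 -175 0 0 0;11 -220 0 0 0;12 -260 0 0 0;13 -290 0 0 0;13 -310 0 0 0;13 -316 0 0 0")

```text
clock: 7.7
ee_pos: [0.4594, 0.2305, 0.2375]
eef_rot: [-0.0, 0.989, 0.147, -0.001]
ft_force: [-0.0, -1.2, -0.5]
opening: 0.0207
grip_force: 39.2
```

```bash
python3 - <<'E'
from h import *
print(r.get_obs()['opening'],r.get_obs()['ft_force'])
go(.461,.228,.24)
snap('wrist','w2')
s=load('w2')
cv2.imwrite('pics/w2b.png',cv2.resize(s['c'],(800,600),interpolation=cv2.INTER_CUBIC)[:,:,::-1])
print(w2pix(s,[.461,.228,.02])*1.5625)
E
```

```text
0.020734107945908943 [-0.01438718 -1.2181589  -0.51367057]
tcp [0.4594 0.2305 0.2375] t 7.7 yaw_y -73.1 z [-0.001  0.001 -1.   ] delta [ 0.8  2.9 -2.6]
[398.77424142 277.98783237]
```

View pics/w2b.png

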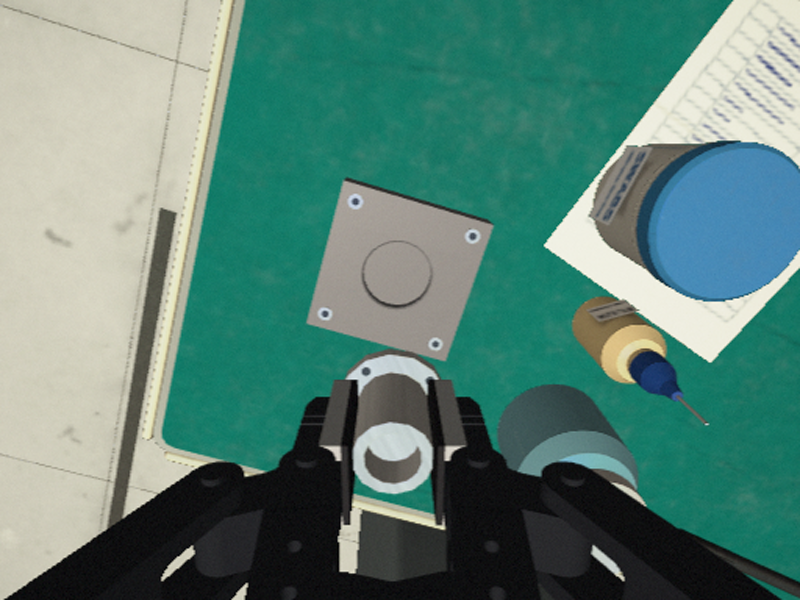

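The wrist view shows the pocket centred at (397,273). The held shell has its top rim at (393,457), with the flange below it spanning x 345–438.

```bash
python3 - <<'E'
from h import *
s=load('w2')
P=lambda U,V,z: pix2w(s,(U+.5)/1.5625-.5,(V+.5)/1.5625-.5,z)
o=r.get_obs(); q=o['eef_rot']; M=R.from_quat([q[1],q[2],q[3],q[0]]).as_matrix(); o=o['ee_pos']
t=lambda p:(M.T@(p-o)*1000).round(1)
for n,a in [('pocket',(397,273.5,.02)),('scr1',(355.5,201.5,.02)),('scr2',(473,237,.02)),('scr3',(435,344.5,.02)),('scr4',(325,314,.02)),('top',(393,457,.188))]:
    print(n,P(*a).round(4),t(P(*a)))
# predicted outline of held shell if centred at tool axis
zb=o[2]-.0832
for n,h,rad in [('top',.034,.011),('fl',.005,.017)]:
    c=o+M@np.array([0,0,0]); 
    print(n,[ (w2pix(s,[o[0]+rad*(k[0]*M[0,0]+k[1]*M[0,1]),o[1]+rad*(k[0]*M[1,0]+k[1]*M[1,1]),zb+h])*1.5625).round(0).tolist() for k in [(1,0),(-1,0),(0,1),(0,-1)]])
cv2.imwrite('pics/w2c.png',cv2.resize(s['c'][215:325,200:305],(630,600*110//110),interpolation=cv2.INTER_CUBIC)[:,:,::-1])
E
```

```text
pocket [0.4633 0.2299 0.02  ] [  3.6   1.5 217.5]
scr1 [0.4947 0.2628 0.02  ] [ 43.3 -20.9 217.5]
scr2 [0.4951 0.1964 0.02  ] [ 24.3  42.8 217.5]
scr3 [0.429  0.1962 0.02  ] [-39.   23.8 217.5]
scr4 [0.4284 0.2621 0.02  ] [-20.3 -39.5 217.6]
top [0.4582 0.2308 0.188 ] [-1.1 -0.9 49.5]
top [[397.0, 416.0], [396.0, 489.0], [439.0, 454.0], [354.0, 453.0]]
fl [[396.0, 349.0], [396.0, 447.0], [451.0, 400.0], [341.0, 399.0]]
```

View pics/w2c.png

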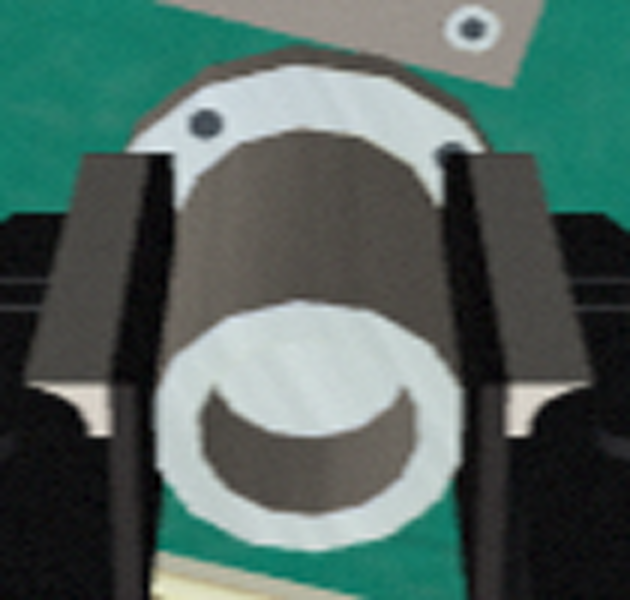

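The crop shows the shell centred between the pads and upright. I'll go closer for one more pocket look.

move_arm(deltas="1 1 5 0 0;2 1 15 0 0;4 2 28 0 0;4 2 42 0 0;4 2 55 0 0;4 2 66 0 0;4 2 74 0 0;4 2 78 0 0;4 2 78 0 0;4 2 78 0 0")

```text
clock: 9.0
ee_pos: [0.4654, 0.2276, 0.1602]
eef_rot: [-0.0, 0.989, 0.145, 0.0]
ft_force: [-0.3, -0.2, -0.6]
opening: 0.0206
grip_force: 39.2
```

```bash
python3 - <<'E'
from h import *
print(r.get_obs()['opening'],r.get_obs()['ft_force'])
go(.461,.228,.24)
snap('wrist','w3')
s=load('w3')
c=s['c'][120:320,120:387]
cv2.imwrite('pics/w3b.png',cv2.resize(c,(801-1,600),interpolation=cv2.INTER_CUBIC)[:,:,::-1])
E
```

```text
0.020641631106553517 [-0.28313527 -0.16689476 -0.6210616 ]
tcp [0.4654 0.2276 0.1602] t 9.0 yaw_y -73.3 z [ 0.001  0.    -1.   ] delta [ -4.1  -1.7 -79.8]
```

View pics/w3b.png

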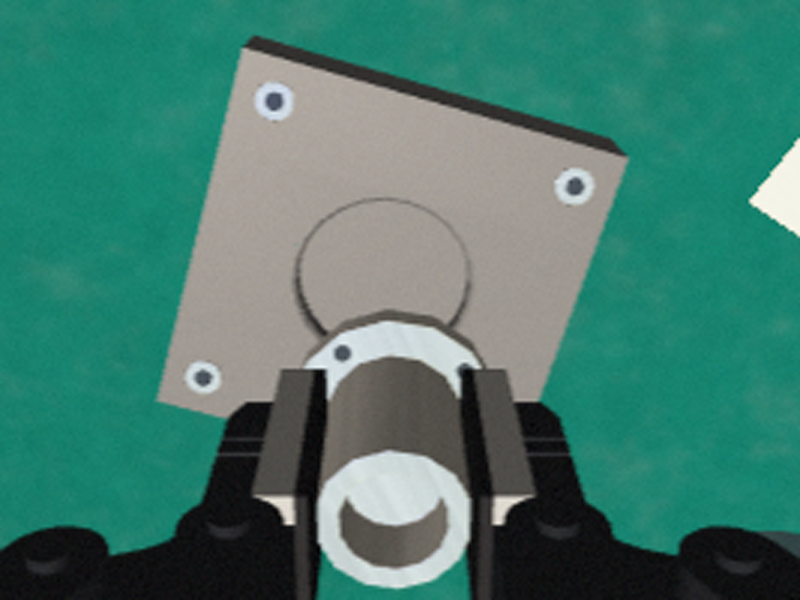

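The crop shows the nest screws at (274,101), (574,186) and (203,377). The pocket rim runs left 295, right 471, top 197, and the shell's flange is just in front of it.

```bash
python3 - <<'E'
from h import *
from scipy.optimize import least_squares
s=load('w3')
P=lambda X,Y,z: pix2w(s,119.5+(X+.5)/3,119.5+(Y+.5)/3,z)
o=np.array([.4654,.2276,.1602]); q=r.get_obs()['eef_rot']; M=R.from_quat([q[1],q[2],q[3],q[0]]).as_matrix()
t=lambda p:(M.T@(p-o)*1000).round(1)
A=[P(274,101,.02),P(574,186,.02),P(203,377,.02)]
print('screw diag centre',((A[1]+A[2])/2).round(4),t((A[1]+A[2])/2),[np.linalg.norm(A[i]-A[j]).round(4) for i,j in((0,1),(0,2),(1,2))])
def ext(cx,cy,z,rad):
    a=np.linspace(0,2*np.pi,180); p=np.array([w2pix(s,[cx+rad*np.cos(k),cy+rad*np.sin(k),z]) for k in a]); p=(p-119.5)*3-.5
    return p[:,0].min(),p[:,0].max(),p[:,1].min(),p[:,1].max()
for n,z,rad,idx,obs in [('pocket',.02,.019,[0,1,2],[295,471,197]),('shelltop',o[2]-.0832+.034,.0107,[0,1,2,3],[318,471,450,588]),('flangetop',o[2]-.0832+.005,.0167,[2],[320])]:
    f=lambda c:(np.array(ext(c[0],c[1],z,rad))[idx]-obs)*np.array([1]*len(idx))
    if n=='flangetop':
        print(n,ext(o[0],o[1],z,rad)); continue
    R_=least_squares(f,o[:2],diff_step=1e-4); c=np.r_[R_.x,z]; print(n,c.round(4),t(c),R_.fun.round(1))
E
```

```text
screw diag centre [0.462  0.2298 0.02  ] [ -2.7  -3.1 140.2] [np.float64(0.066), np.float64(0.0661), np.float64(0.0934)]
pocket [0.4631 0.2301 0.02  ] [ -1.6  -3.  140.2] [ 1.6 -1.6 -0.1]
shelltop [0.4641 0.2278 0.111 ] [-1.2 -0.6 49.2] [-2.6  2.6  0.9 -0.8]
flangetop (np.float64(294.72785875522607), np.float64(501.04767756380807), np.float64(314.26116698727935), np.float64(499.0054964985651))
```

move_arm(deltas="-1 -2 2 0 0;-1 -2 8 0 0;-1 -2 16 0 0;-1 -2 25 0 0;-1 -2 34 0 0;-1 -2 42 0 0;-1 -2 49 0 0;-1 -2 54 0 0;-1 -2 58 0 0;-1 -2 60 0 0")

```text
clock: 10.3
ee_pos: [0.4637, 0.229, 0.0997]
eef_rot: [0.0, 0.989, 0.145, 0.0]
ft_force: [0.1, 1.1, 0.0]
opening: 0.0204
grip_force: 39.2
```

```bash
python3 - <<'E'
from h import *
o=r.get_obs(); print(o['ft_force'].round(1)); go(.4625,.23,.0972)
E
```

```text
[0.1 1.1 0. ]
tcp [0.4637 0.229  0.0997] t 10.3 yaw_y -73.3 z [ 0. -0. -1.] delta [-0.9 -1.3  2.5]
```

The shell is below the block's top with no contact force, so it is in the pocket. I'll lower it the last bit and release.

move_arm(deltas="0 0 1 0 0;0 0 2 0 0;0 0 2.5 0 0;0 0 2.5 0 0;0 0 2.5 0 0.3;0 0 2.5 0 0.45;0 0 2.5 0 0.7;0 0 2.5 0 1;0 0 2.5 0 1;0 0 2.5 0 1")

```text
clock: 11.55
ee_pos: [0.4637, 0.2291, 0.0974]
eef_rot: [0.0, 0.989, 0.145, 0.0]
ft_force: [-0.3, 0.2, 0.8]
opening: 0.0855
grip_force: 0.0
```

move_arm(deltas="0 0 -3 0 1;0 0 -12 0 1;0 0 -28 0 1;0 0 -50 0 1;0 0 -75 0 1;0 0 -100 0 1;0 0 -123 0 1;0 0 -136 0 1;0 0 -143 0 1;0 0 -143 0 1")

```text
clock: 12.8
ee_pos: [0.4637, 0.2291, 0.2406]
eef_rot: [-0.0, 0.989, 0.145, 0.0]
ft_force: [0.2, 0.2, 0.7]
opening: 0.0859
grip_force: 0.0
```

```bash
python3 - <<'E'
from h import *
go(.6486,-.127,.24)
snap('wrist','w4'); s=load('w4')
c=s['c'][110:260,160:360]
cv2.imwrite('pics/w4b.png',cv2.resize(c,(800,600),interpolation=cv2.INTER_CUBIC)[:,:,::-1])
E
```

```text
tcp [0.4637 0.2291 0.2406] t 12.8 yaw_y -73.3 z [ 0.  0. -1.] delta [ 74.6 394.2   0.6]
```

View pics/w4b.png

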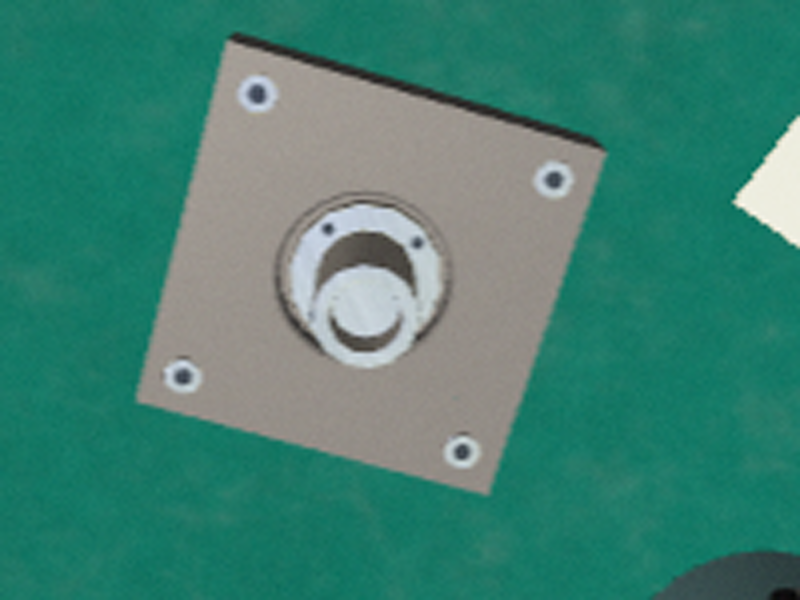

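The shell sits flange down inside the pocket rim, upright, with its top rim centre at crop (366,316). Next is the loupe.

move_arm(deltas="3 15 0 0 1;9 50 0 -2 1;17 90 0 -6 1;26 135 0 -12 1;36 190 0 -18 1;45 240 0 -25 1;55 290 0 -32 1;64 340 0 -38 1;71 375 0 -42 1;74 393 0 -43 1")

```text
clock: 14.1
ee_pos: [0.6474, -0.1311, 0.239]
eef_rot: [0.0, 0.868, 0.496, -0.001]
ft_force: [0.6, -0.2, 0.2]
opening: 0.0854
grip_force: 0.0
```

move_arm(deltas="0 0 0 0 1;0 0 0 0 1;0 0 0 0 1;0 0 0 0 1;0 0 0 0 1;0 0 0 0 1;0 0 0 0 1;0 0 0 0 1;0 0 0 0 1;0 0 0 0 1")

```text
clock: 15.35
ee_pos: [0.6477, -0.126, 0.2404]
eef_rot: [0.0, 0.867, 0.498, 0.0]
ft_force: [0.1, -0.1, -0.6]
opening: 0.0857
grip_force: 0.0
```

```bash
python3 - <<'E'
from h import *
go(.6486,-.127,.08)
snap('wrist','w5'); s=load('w5')
print(w2pix(s,[.6486,-.127,.036])*1.5625)
cv2.imwrite('pics/w5b.png',cv2.resize(s['c'],(800,600),interpolation=cv2.INTER_CUBIC)[:,:,::-1])
s=load('w4'); print('shelltop',pix2w(s,159.5+366.5/4,109.5+316.5/4,.048),'screws',np.mean([pix2w(s,159.5+(x+.5)/4,109.5+(y+.5)/4,.02) for x,y in((258,93),(553,180),(182,376),(461,452))],axis=0))
E
```

```text
tcp [ 0.6477 -0.126   0.2404] t 15.35 yaw_y -30.3 z [ 0. -0. -1.] delta [ -0.3   1.3 160.4]
[394.2011741  287.46637085]
shelltop [0.46260209 0.22929227 0.048     ] screws [0.46211957 0.22969792 0.02      ]
```

View pics/w5b.png

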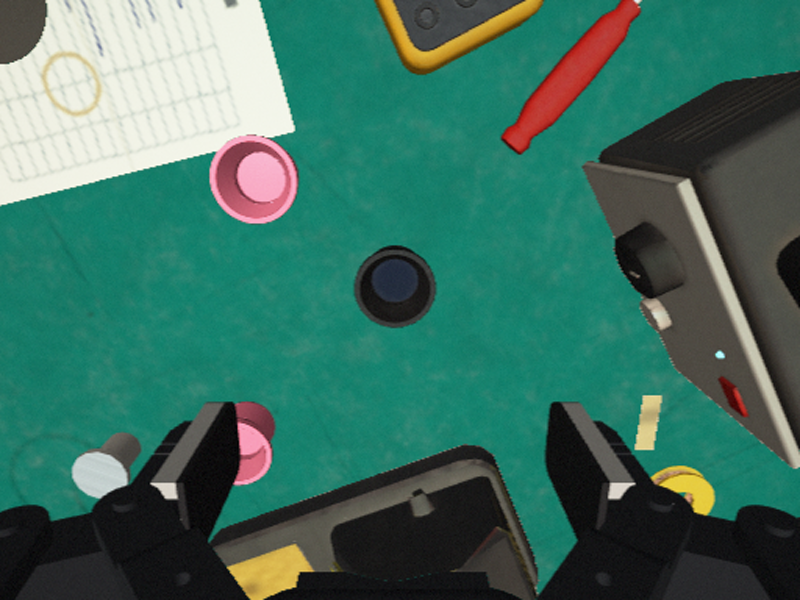

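The loupe's rim centre is at (395,288), as predicted, and the finger lanes are clear. I'll descend and grip.

move_arm(deltas="0 1.3 10 0 1;0 1.3 35 0 1;0 1.3 60 0 1;0 1.3 85 0 1;0 1.3 107 0 1;0 1.3 126 0 1;0 1.3 141 0 1;0 1.3 151 0 1;0 1.3 157 0 1;0 1.3 160 0 1")

```text
clock: 16.65
ee_pos: [0.649, -0.1267, 0.0805]
eef_rot: [0.0, 0.867, 0.498, 0.0]
ft_force: [-0.7, 1.3, -0.1]
opening: 0.0856
grip_force: 0.0
```

move_arm(deltas="0 0 0 0 1;0 0 0 0 0.7;0 0 0 0 0.55;0 0 0 0 0.3;0 0 0 0 0;0 0 0 0 0;0 0 0 0 0;0 0 0 0 0;0 0 0 0 0;0 0 0 0 0")

```text
clock: 17.9
ee_pos: [0.6492, -0.1267, 0.0809]
eef_rot: [0.0, 0.867, 0.498, 0.0]
ft_force: [-0.5, 0.2, 5.4]
opening: 0.0429
grip_force: 40.8
```

move_arm(deltas="0 0 -3 0 0;0 0 -12 0 0;0 0 -30 0 0;0 0 -55 0 0;0 0 -85 0 0;0 0 -115 0 0;0 0 -140 0 0;0 0 -155 0 0;0 0 -160 0 0;0 0 -160 0 0")

```text
clock: 19.15
ee_pos: [0.6485, -0.1267, 0.2402]
eef_rot: [-0.0, 0.867, 0.498, -0.0]
ft_force: [-0.4, -0.2, -1.4]
opening: 0.0428
grip_force: 40.7
```

```bash
python3 - <<'E'
from h import *
go(.4625,.2293,.24)
print(r.get_obs()['joint_positions'].round(2))
E
```

```text
tcp [ 0.6485 -0.1267  0.2402] t 19.15 yaw_y -30.3 z [-0.001 -0.    -1.   ] delta [ 2.136e+02 -3.402e+02  2.000e-01]
[ 0.3   0.82 -0.34  1.5   0.32  0.87 -0.68]
```

move_arm(deltas="5 -8 0 0 0;16 -26 0 0 0;32 -51 0 0 0;50 -80 0 0 0;70 -111 0 0 0;90 -143 0 0 0;110 -175 0 0 0;128 -204 0 0 0;143 -228 0 0 0;152 -242 0 0 0")

```text
clock: 20.4
ee_pos: [0.5149, 0.1285, 0.2399]
eef_rot: [-0.001, 0.867, 0.499, -0.001]
ft_force: [0.2, -1.3, -0.1]
opening: 0.0429
grip_force: 40.7
```

move_arm(deltas="4 -6 0 0 0;12 -19 0 0 0;24 -38 0 0 0;36 -58 0 0 0;47 -75 0 0 0;56 -89 0 0 0;61 -97 0 0 0;62 -98 0 0 0;62 -98 0 0 0;62 -98 0 0 0")

```text
clock: 21.65
ee_pos: [0.4634, 0.2287, 0.2403]
eef_rot: [0.0, 0.868, 0.497, -0.0]
ft_force: [0.2, 2.0, -0.1]
opening: 0.043
grip_force: 40.7
```

```bash
python3 - <<'E'
from h import *
o=r.get_obs();print(o['opening'],o['grip_force'])
go(.4625,.2293,.139)
E
```

```text
0.043039100126381 40.70164203643799
tcp [0.4634 0.2287 0.2403] t 21.65 yaw_y -30.4 z [ 0.    -0.001 -1.   ] delta [ 1.000e-01 -1.100e+00  1.013e+02]
```

move_arm(deltas="0 -1 4 0 0;0 -1 14 0 0;0 -1 28 0 0;0 -1 44 0 0;0 -1 60 0 0;0 -1 74 0 0;0 -1 86 0 0;0 -1 94 0 0;0 -1 99 0 0;0 -1 100 0 0")

```text
clock: 22.9
ee_pos: [0.4622, 0.2301, 0.1402]
eef_rot: [0.0, 0.867, 0.498, -0.0]
ft_force: [0.0, -1.1, -0.6]
opening: 0.0428
grip_force: 40.7
```

move_arm(deltas="0 0 0 0 0;0 0 0 0 0;0 0 0 0 0;0 0 0 0 0;0 0 0 0 0;0 0 0 0 0;0 0 0 0 0;0 0 0 0 0;0 0 0 0 0;0 0 0 0 0")

```text
clock: 24.15
ee_pos: [0.4622, 0.2301, 0.1404]
eef_rot: [0.0, 0.867, 0.498, 0.0]
ft_force: [0.3, -0.1, -0.6]
opening: 0.0428
grip_force: 40.7
```

```bash
python3 - <<'E'
from h import *
o=r.get_obs();print(o['opening'],o['grip_force'],o['ft_force'].round(1))
go(.4625,.2293,.139)
snap('scene','s6'); snap('wrist','w6'); s=load('s6')
p=w2pix(s,[.4625,.2293,.06]).astype(int); x,y=max(p[0]-60,0),max(p[1]-80,0)
a=cv2.resize(s['c'][y:y+120,x:x+107],(400*107//107,449),interpolation=cv2.INTER_CUBIC)
b=cv2.resize(load('w6')['c'],(400,449*1),interpolation=cv2.INTER_AREA)
cv2.imwrite('pics/f.png',np.hstack([a,b])[:,:,::-1])
E
```

```text
0.04280649689524599 40.701026916503906 [ 0.3 -0.1 -0.6]
tcp [0.4622 0.2301 0.1404] t 24.15 yaw_y -30.3 z [ 0. -0. -1.] delta [-0.5  0.6  1.4]
```

View pics/f.png

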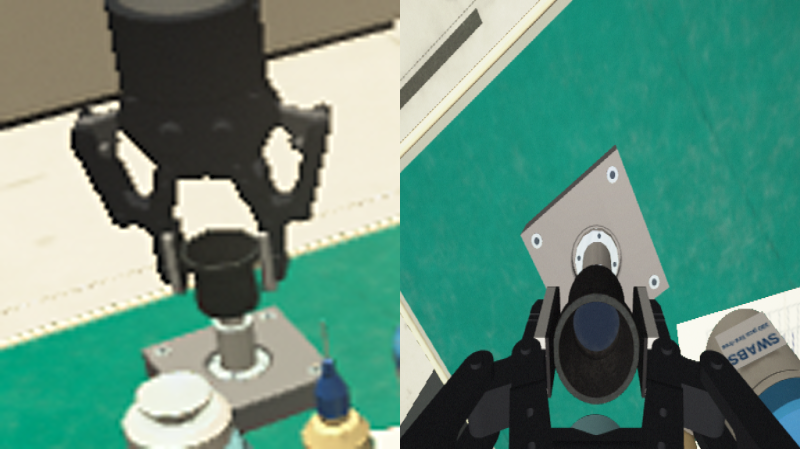

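The picture shows the loupe upright and centred over the shell in the nest. There is a gap between them, and the row is undisturbed.

```bash
python3 -c "
from station import r
print(r.hand_in())"
```

```text
the job is handed in; nothing more can be done
None
```

The job is handed in; the judge returned no verdict. By my measurements the shell is flange down and home in the pocket, released, and the loupe is held upright, centred about 11 mm above it. I saw no sign of the containers or the spare shell being moved.

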